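# Open the stockroom till by its service hole

## Task

The till's power is out and its cash drawer is latched shut. Take the orange-handled dowel from its stand and push it gently, straight in, through the small holes in the till's sloping back panel, feeling for the one with the springy catch behind it (the others end on solid metal), until the drawer springs open; then put the dowel back in its stand, standing in the hole, and let go. Keep the hand and arm off the till, do not ram the dowel, and leave the wine bottle, the miniature and the can as they are.

Things in the scene. Friction and masses are not known exactly. Their poses are not given: they have to be found in the camera images.
- till: Grey cash till fixed to the bench, 300 x 300 mm, 130 mm high (132 with the roof mat). Origin: centre of its underside; z up; its own +x points roughly at the robot: the drawer comes out there by 90 mm. The back, away from the robot (own -x), is an upright wall 60 mm high, then an aluminium panel sloping up at 35 degrees over 100 mm to the flat roof.
- panel: The till's sloping panel, 122 mm along the slope, 300 mm wide, 6 mm thick, with three 15 mm round holes in a row. Origin: centre of the middle hole's mouth, on the outer face; z points straight out of the panel (35 degrees from vertical, away from the robot), x up the slope, y along the row: holes at y = -45, 0, +45 mm. Push along -z. 14 mm below the outer face every hole ends on a dark metal face.
- hole_mid (a point): Mouth of the middle hole. Behind one or two of the three holes (they look alike), the dark face is the catch's 56 mm wide pad: it yields at about 4 to 8 N, about 5 N more further in, frees the drawer when pushed 7.5 mm (tip 21.5 mm below the outer face) and stops hard at 10 mm. Elsewhere the face is solid; at the pad's edge it yields a little, then stops hard. Press with at most 30 N.
- drawer (a joint): Cash drawer of the till, opening in m along the till's +x: about 0 latched shut, 0.09 fully open. A spring throws it open as soon as the catch is pushed in far enough; the catch cannot hold it once it is out.
- dowel_grip (a point): Centre of the dowel's orange square handle (20 x 20 mm, 45 mm long). z along the dowel from tip to handle, x and y square to the handle's faces. Below the handle is a pale round wooden shank, 10 mm in diameter, 85 mm long, with a round nose whose end is 107.5 mm from this point; the handle's top is 22.5 mm above it. About 50 g. It stands upright, loose, in the stand at the start.
- dowel_tip (a point): The very end of the dowel's round nose; same axes as dowel_grip.
- stand_mouth (a point): Centre of the mouth of the hole in the top of the wooden stand block (64 x 64 mm, 50 mm high, fixed to the bench). Hole 16 mm in diameter with a 3 mm chamfer, 40 mm deep; the standing dowel's nose rests on its floor.
- wine_mid (a point): Green wine bottle with red cap, diameter 72 mm, 240 mm high, standing on the bench; point half-way up its axis. Leave alone.
- mini_mid (a point): Amber miniature bottle, diameter 38 mm, 85 mm high, standing on the till's flat roof; point half-way up. Leave alone.
- can_mid (a point): Green drinks can, diameter 66 mm, 115 mm high, standing on the bench; point half-way up. Leave alone.
Mind the look-alikes: they are no part of the job. What is shaped like the part that bears dowel_grip but turquoise is not meant. Of the things shaped like the part that bears stand_mouth, the wooden one is meant.

How it is judged (in metres and radians):
On the way, in this order (a step that is already met when the one before it is completed fails the run):
1. the dowel's tip is inside one of the holes of the sloping panel, more than 6 mm deep (z of dowel_tip in the frame of panel between -0.05 and -0.006 m and x of dowel_tip in the frame of panel between -0.015 and 0.015 m and y of dowel_tip in the frame of panel between -0.06 and 0.06 m).
2. the drawer has sprung open by more than 70 mm (value of joint drawer above 0.07 m), for 0.2 s.
At the end, for the whole second after the job is handed in: The drawer is open by more than 70 mm; the dowel stands in the stand's hole, nose more than 34 mm below its mouth and within 9 mm of its axis, leaning less than 0.25 rad, at rest and released (value of joint drawer above 0.07 m and horizontal distance between dowel_tip and stand_mouth below 0.009 m and z of dowel_tip in the frame of stand_mouth below -0.034 m and angle between dowel_grip's own z axis and vertical below 0.25 rad and linear speed of dowel below 0.02 m/s); the robot touches nothing.
It fails at once if the dowel presses on the till with more than 30 N (contact force between dowel and till above 30 N).
It fails at once if the hand or arm touches the till (more than 2 N) (contact force between any of the fingers, the arm and till above 2 N).
It fails at once if the wine bottle is shifted by more than 30 mm or tipped (distance of wine_mid from where it was at the start of the episode above 0.03 m or angle between wine_mid's own z axis and vertical above 0.3 rad).
It fails at once if the miniature is shifted by more than 30 mm or tipped (distance of mini_mid from where it was at the start of the episode above 0.03 m or angle between mini_mid's own z axis and vertical above 0.3 rad).
It fails at once if the can is shifted by more than 30 mm or tipped (distance of can_mid from where it was at the start of the episode above 0.03 m or angle between can_mid's own z axis and vertical above 0.3 rad).
It also fails if it takes over 64 s, if anything falls off the work surface, if the arm or the gripper's body presses on something with over 40 N, if the wrist force passes 120 N, or if a joint passes its speed limit or range.

## Robot

A 6-joint arm with a two-finger parallel gripper is mounted at the origin on the work surface. World frame = base frame: x ahead of the robot, y to its left, z up, the work surface at z = 0. Lengths are in m, angles in degrees, forces in N, time in s.
With the tool pointing down it reaches from about 0.35 to 0.875 m from the base axis. Payload 4.2 kg.
Tool frame: the origin (TCP) lies at the very end of the fingers, on their centre line; the grasp point (between the pads) lies behind it (r.grip_point_offset is the z of the grasp point in the tool frame, in m); z points along the fingers, y is the direction in which the jaws open and shut (so a half turn about z gives the same grasp; the last joint's range is limited). The gripper opens to 87 mm and grips with 3 to 60 N. Pads are 19 mm wide; open, the fingers measure 117 mm over their backs; the gripper's body (75 mm by 190 mm) begins 51 mm behind the grasp point.
Start: joints at [-60.871, 22.042, 0.453, 0, -68.411, -14.817], TCP at [0.155, -0.606, 0.223] pointing down, gripper open.
Joint ranges: [-179.83, 179.83], [-69.29, 118.12], [-61.27, 80.66], [-181.25, 117.63], [-171.15, -9.14], [-177.46, 177.46]. Speed limits (degrees/s): [159.86, 159.86, 180, 180, 180, 180].

## Interface

Orientations are given as a 3x3 rotation matrix whose columns are the frame's x, y, z axes.
In Python, from station import r, capture, workorder gives the robot as it stands. The module is installed in compiled form; this text tells all that it offers.
- The arm moves only by the shell command python3 -m crank 'ROWS'. ROWS is JSON, a list of rows, each an object with "delta_rot": the turn, a rotation vector about the tool's x, y, z in rad, a list of three; "linear": the shift along the tool's x, y, z in m, a list of three; "gripper": the opening in per cent of the stroke, from 0 (shut) to 100 (fully open). A call has 1 to 10 rows; each row shifts and turns the commanded pose from where the row before left it, along the tool's axes as they then stand; what a row does not reach is not made up. A row lasts 1/8 s, in which the tool goes at most 62.5 mm and 10.7 degrees, less where a joint would pass 70% of its speed; a pose out of reach is approached as far as the arm can. A call is refused whole if a number of a shift passes 0.0625 or a number of a turn 0.188, either way. A call with a gripper value outside its range is refused whole. The fingers move at their own pace and stop on an object; the grip force is fixed at half the most. Time passes only in rows, so rows that do not move let the fingers close. It gives the time, the measured TCP pose, the force and the opening at its end, in the units of the state.
- r.sense(): the state, without advancing time (a new reading comes with each control period).
- capture(name): name is "scene" or "top" or "wrist"; returns a dict with "img" (480x640x3 uint8, blue, green, red), "fx", "fy", "cx", "cy" (pixels), "world_from_camera" (4x4, takes a point from camera to world coordinates). Camera axes: x right, y down, z forward; pixel columns grow to the right and rows downward; lengths in m; the calibration is good to about 2 mm. A picture is of the moment at which its call begins. There is no depth.
- workorder.finish_job(): hands the job in, once; it reports no verdict.
The state is a dict: "time_s": time; "joints": joint angles; "joint_velocities": joint speeds; "effort": joint torques, N m; "tcp_pos": TCP position; "ee_rot": TCP orientation; "wrist_force": force on the tool from outside, world axes, zero at the start; "moment": the same for the moment, N m; "gripper_width": opening from 0.0 (shut) to 1.0 (fully open).
Only numpy, scipy, OpenCV 4.12 (cv2) and the standard library are available. Lean on these libraries where they do the work, as an engineer would, in place of code of your own. Each camera call takes 0.05 s, during which the arm holds its last target.

## Working session

There is one attempt and no reset: what is moved stays moved. The work goes in short steps, Python scripts to look and compute and a shell command to move; the robot and the scene stay as the last step left them, time stands still between calls to the robot, and variables do not carry over. Pictures are saved under pics/ and viewed, and the job is handed in when it is done.

```bash
mkdir -p pics; python3 - <<'E'
from station import r,capture
import cv2
s=r.sense();print(s,r.grip_point_offset)
for n in("scene","top","wrist"):
    c=capture(n);cv2.imwrite(f"pics/{n}0.png",c["img"]);print(n,c["fx"],c["fy"],c["cx"],c["cy"],c["world_from_camera"])
E
```

```text
{'time_s': 0.0, 'joints': array([-6.08698122e+01,  2.20903932e+01,  3.78841503e-01, -2.97581198e-02,
       -6.84116069e+01, -1.48155806e+01]), 'joint_velocities': array([-0.09090065,  0.01022339,  0.08998562, -0.00957018, -0.0051704 ,
        0.01430047]), 'effort': array([ 1.41848082e-03, -3.90661919e+01,  1.87402439e+01,  4.21969593e+00,
        1.10295473e-02, -1.91135400e-04]), 'tcp_pos': array([ 0.15438524, -0.60499701,  0.22145509]), 'ee_rot': array([[-9.69000062e-01, -2.47059691e-01, -6.24496477e-04],
       [-2.47060466e-01,  9.68997762e-01,  2.11269532e-03],
       [ 8.31738377e-05,  2.20149028e-03, -9.99997573e-01]]), 'wrist_force': array([-0.18848813,  0.08293325,  0.71894875]), 'moment': array([ 0.0133189 ,  0.00088231, -0.03430174]), 'gripper_width': 1.001251955247637} -0.0187
scene 529.422613324972 529.422613324972 320.90030345352693 241.17873335673517 [[ 0.18396925  0.63194249 -0.75286387  1.35040591]
 [ 0.98287731 -0.11019029  0.14768311 -0.14559309]
 [ 0.01036895 -0.76714196 -0.64139356  0.84995761]
 [ 0.          0.          0.          1.        ]]
top 516.9011918052457 516.9011918052457 313.5057953963769 235.3056689968729 [[ 0.01947671 -0.99356903  0.11154029  0.39903505]
 [-0.99980276 -0.01978843 -0.00168818  0.01042528]
 [ 0.00388453 -0.11148541 -0.99375848  1.24150662]
 [ 0.          0.          0.          1.        ]]
wrist 364.59985070395805 364.59985070395805 315.1114060283883 241.60155423157718 [[-0.24677662  0.93334603  0.26070384  0.08348127]
 [ 0.96907169  0.23735411  0.06755069 -0.62265915]
 [ 0.00116904  0.26931064 -0.96305265  0.38391456]
 [ 0.          0.          0.          1.        ]]
```

View pics/scene0.png

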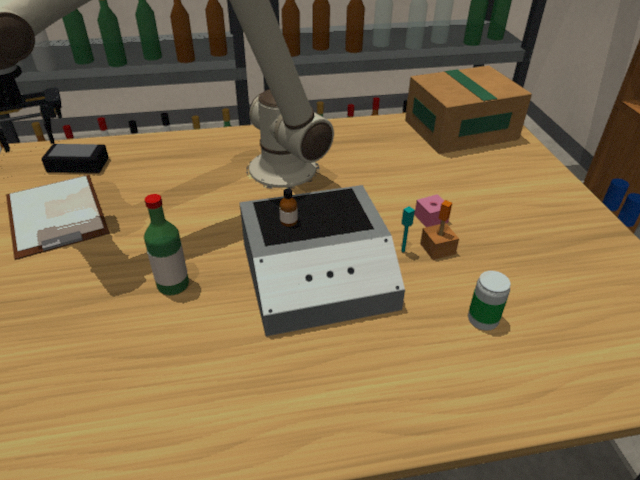

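View pics/top0.png

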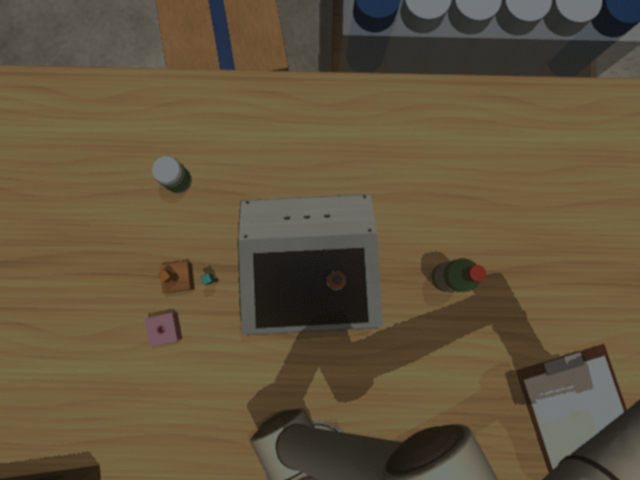

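View pics/wrist0.png

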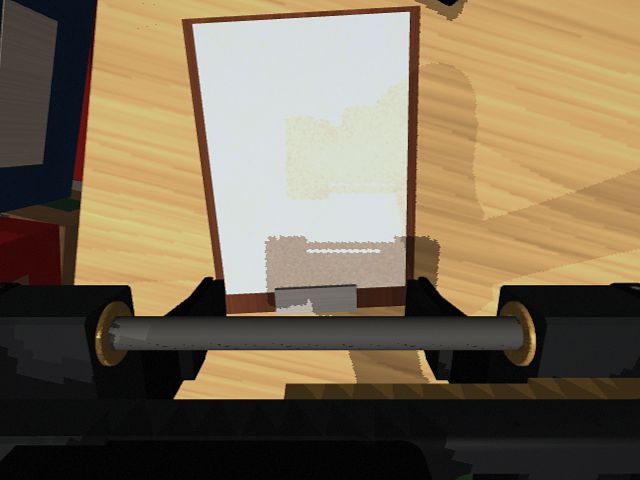

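The till lies in the middle with its three holes at scene (309,278), (330,274), (351,270) and top (287–327,217). The orange dowel is in the wooden block at top (175,276), with the turquoise decoy next to it at (208,279). Next I zoom in and measure.

```bash
cat > h.py <<'E'
import numpy as np,cv2
from station import r,capture
def ray(c,u,v):
    W=np.array(c["world_from_camera"]);d=W[:3,:3]@np.array([(u-c["cx"])/c["fx"],(v-c["cy"])/c["fy"],1]);return W[:3,3],d/np.linalg.norm(d)
def plane(c,u,v,z):
    o,d=ray(c,u,v);return o+d*(z-o[2])/d[2]
def tri(*rs):
    A=np.zeros((3,3));b=np.zeros(3)
    for o,d in rs:
        P=np.eye(3)-np.outer(d,d);A+=P;b+=P@o
    x=np.linalg.solve(A,b);return x,[np.linalg.norm((np.eye(3)-np.outer(d,d))@(x-o)) for o,d in rs]
def proj(c,p):
    W=np.linalg.inv(c["world_from_camera"]);q=W[:3,:3]@np.array(p)+W[:3,3];return c["fx"]*q[0]/q[2]+c["cx"],c["fy"]*q[1]/q[2]+c["cy"]
E
python3 - <<'E'
from h import *
S=capture("scene");T=capture("top")
cr=S["img"][180:340,230:530];cv2.imwrite("pics/s1.png",cv2.resize(cr[:, :],(800,427),interpolation=cv2.INTER_CUBIC))
cr=S["img"][180:280,380:480];cv2.imwrite("pics/s2.png",cv2.resize(cr,(600,600),interpolation=cv2.INTER_CUBIC))
cr=T["img"][230:360,120:250];cv2.imwrite("pics/t1.png",cv2.resize(cr,(600,600),interpolation=cv2.INTER_CUBIC))
cr=T["img"][180:345,225:395];cv2.imwrite("pics/t2.png",cv2.resize(cr,(618,600),interpolation=cv2.INTER_CUBIC))
def holes(c,x0,y0,x1,y1,th):
    g=cv2.cvtColor(c["img"],cv2.COLOR_BGR2GRAY)[y0:y1,x0:x1].astype(float)
    bg=np.median(g);w=np.clip(bg-20-g,0,None);m=(w>th).astype(np.uint8)
    n,l,st,_=cv2.connectedComponentsWithStats(m)
    o=[]
    for i in range(1,n):
        if st[i,4]<4: continue
        k=cv2.dilate((l==i).astype(np.uint8),np.ones((3,3)));ys,xs=np.nonzero(k);ww=w[ys,xs]
        o.append(((xs*ww).sum()/ww.sum()+x0,(ys*ww).sum()/ww.sum()+y0))
    return sorted(o)
hs=holes(S,298,260,362,290,15);ht=holes(T,278,208,336,226,15)
print(hs,ht)
for a,b in zip(hs,ht): print(tri(ray(S,*a),ray(T,*b)))
E
```

```text
[(np.float64(308.47655232305686), np.float64(277.54211897524965)), (np.float64(329.61597711267603), np.float64(273.8937059859155)), (np.float64(350.4103370786517), np.float64(270.2755056179775))] [(np.float64(286.59725400457666), np.float64(217.70938215102976)), (np.float64(306.67), np.float64(216.7525)), (np.float64(326.6223277909739), np.float64(215.70308788598575))]
(array([0.56324657, 0.02709217, 0.08291931]), [np.float64(0.043205807838561816), np.float64(0.04320580783856184)])
(array([0.56964926, 0.02575073, 0.09369493]), [np.float64(0.0011458449543359814), np.float64(0.0011458449543360145)])
(array([0.58040326, 0.02273787, 0.11724876]), [np.float64(0.04367627442248011), np.float64(0.04367627442248015)])
```

```bash
ls pics
```

```text
s1.png
s2.png
scene0.png
t1.png
t2.png
top0.png
wrist0.png
```

View pics/s2.png

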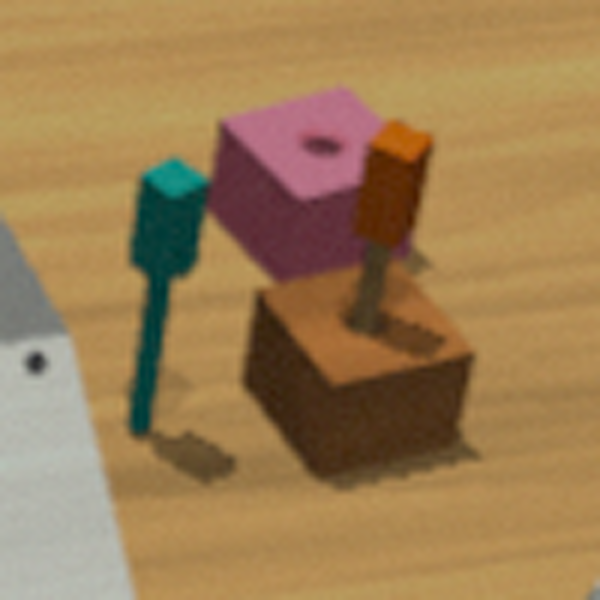

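View pics/t1.png

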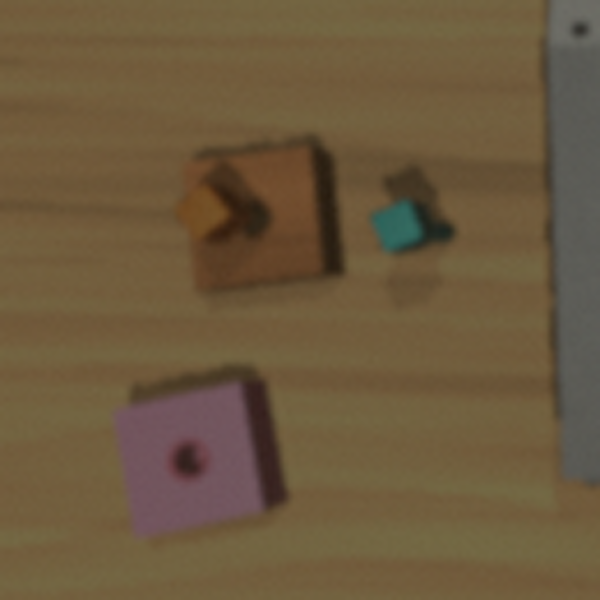

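View pics/t2.png

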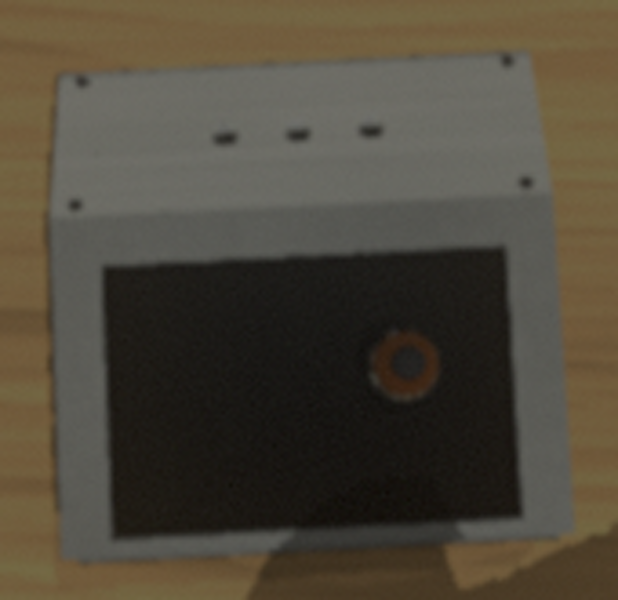

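```bash
python3 - <<'E'
from h import *
S=capture("scene");T=capture("top")
hs=[(308.48,277.54),(329.62,273.89),(350.41,270.28)];ht=[(326.62,215.70),(306.67,216.75),(286.6,217.71)]
P=[]
for a,b in zip(hs,ht):
    x=tri(ray(S,*a),ray(T,*b));P.append(x[0]);print(x)
v=P[2]-P[0];print(np.linalg.norm(v),np.degrees(np.arctan2(v[1],v[0])))
# colour masks of orange handle & wood block
for n,c in(("S",S),("T",T)):
    h=cv2.cvtColor(c["img"],cv2.COLOR_BGR2HSV);
    box=(400,185,480,265) if n=="S" else (140,255,225,300)
    sub=h[box[1]:box[3],box[0]:box[2]]
    for nm,lo,hi in(("orange",(5,180,100),(16,255,255)),("block",(5,120,40),(16,255,180)),("turq",(85,100,50),(100,255,255))):
        m=cv2.inRange(sub,lo,hi);k,l,st,ce=cv2.connectedComponentsWithStats(m)
        for i in range(1,k):
            if st[i,4]>25: print(n,nm,st[i]+[box[0],box[1],0,0,0],ce[i]+box[:2])
E
```

```text
(array([ 0.5728722 , -0.01909692,  0.09377476]), [np.float64(0.0010029767085654548), np.float64(0.0010029767085654488)])
(array([0.56965356, 0.02575432, 0.09370881]), [np.float64(0.0011495429115350214), np.float64(0.0011495429115350008)])
(array([0.56658493, 0.07070175, 0.09382237]), [np.float64(0.0011527758994692374), np.float64(0.001152775899469247)])
0.090018517707581 94.00503912744384
S orange [442 200  10   7  47] [446.65957447 203.23404255]
S block [ 417  202   42   58 1186] [439.91905565 236.49747049]
S turq [402 207  12  45 230] [406.84782609 222.1826087 ]
T block [157 261  37  33 945] [175.35767196 276.52592593]
```

The orange dowel stands in the wooden block: handle top at s2 (400,140), block top face around s2 (367,322). The pink block and the turquoise dowel are decoys. Row spacing triangulates to 90.0 mm, with till yaw about 4°.

```bash
python3 - <<'E'
from h import *
S=capture("scene");T=capture("top")
s=lambda x,y:(380+x/6-.4,180+y/6-.4); t=lambda x,y:(120+x*130/600-.4,230+y*130/600-.4)
print("stand",plane(S,*s(367,322),.05),plane(T,*t(258,216),.05),tri(ray(S,*s(367,322)),ray(T,*t(258,216))))
print("handle top",plane(S,*s(400,140),.14),plane(T,*t(205,212),.14),tri(ray(S,*s(400,140)),ray(T,*t(205,212))))
print("turq top",tri(ray(S,*s(176,177)),ray(T,*t(398,225))))
print("mini cap",plane(T,336,280,.217),plane(S,288,194,.217)); print("wine cap",plane(T,477,273,.24)); print("can",plane(T,166,168,.115))
for q in [(376,196),(382,325),(242,332),(240,247)]: print(plane(T,*q,.13))
E
```

```text
stand [0.4318093 0.3284084 0.05     ] [0.43150421 0.32344781 0.05      ] (array([0.43212891, 0.3257358 , 0.05022132]), [np.float64(0.002350943857285833), np.float64(0.0023509438572857947)])
handle top [0.43187066 0.32694981 0.14      ] [0.43040822 0.3242484  0.14      ] (array([0.43082955, 0.32595181, 0.13910103]), [np.float64(0.0014440968110453274), np.float64(0.0014440968110453764)])
turq top (array([0.42679513, 0.23882763, 0.12958863]), [np.float64(0.0014285045492000885), np.float64(0.0014285045492001868)])
mini cap [ 0.42607464 -0.03747763  0.217     ] [ 0.44499456 -0.03920605  0.217     ]
wine cap [ 0.44431936 -0.30921067  0.24      ]
can [0.66947794 0.33929098 0.115     ]
[ 0.61285428 -0.12621041  0.13      ]
[ 0.3350551  -0.14062213  0.13      ]
[0.31470841 0.15595989 0.13      ]
[0.4952541  0.16657608 0.13      ]
```

```bash
cat >> h.py <<'E'
from scipy.spatial.transform import Rotation as Ro
def plan(wps,step=.06,ang=9.,R0=None,p0=None):
    s=r.sense();p=np.array(s["tcp_pos"] if p0 is None else p0);R=np.array(s["ee_rot"] if R0 is None else R0)
    for q,Rt in wps:
        q=np.array(q,float);Rt=R if Rt is None else np.array(Rt)
        rv=Ro.from_matrix(R.T@Rt).as_rotvec()
        n=int(max(np.ceil(np.linalg.norm(q-p)/step-.01),np.ceil(np.degrees(np.linalg.norm(rv))/ang-.01),1))
        dR=Ro.from_rotvec(rv/n).as_matrix();Rk=R.copy()
        tot=R.T@(q-p)
        print("n",n,"rot/row",np.round(rv/n,4),"tot lin(start frame)",np.round(tot,4))
        same=np.linalg.norm(rv)<1e-3
        for k in range(1 if same else n):
            print("   lin",np.round(Rk.T@((q-p)/n),4)); Rk=Rk@dR
        p,R=q,Rt
E
python3 - <<'E'
from h import *
plan([((.155,-.606,.422),None),((.42,-.42,.422),None),((.6,-.1,.422),None),((.52,.2,.422),None),((.46,.32,.36),None)])
E
```

```text
n 4 rot/row [0. 0. 0.] tot lin(start frame) [-0.0004 -0.0005 -0.1996]
   lin [-0.0001 -0.0001 -0.0499]
n 6 rot/row [0. 0. 0.] tot lin(start frame) [-0.3028  0.1147  0.    ]
   lin [-0.0505  0.0191  0.    ]
n 7 rot/row [0. 0. 0.] tot lin(start frame) [-2.535e-01  2.656e-01  1.000e-04]
   lin [-0.0362  0.0379  0.    ]
n 6 rot/row [0. 0. 0.] tot lin(start frame) [3.400e-03 3.105e-01 1.000e-04]
   lin [0.0006 0.0517 0.    ]
n 3 rot/row [0. 0. 0.] tot lin(start frame) [0.0285 0.1311 0.062 ]
   lin [0.0095 0.0437 0.0207]
```

```bash
python3 -m crank '[{"linear":[0,0,-0.05],"delta_rot":[0,0,0],"gripper":100},{"linear":[0,0,-0.05],"delta_rot":[0,0,0],"gripper":100},{"linear":[0,0,-0.05],"delta_rot":[0,0,0],"gripper":100},{"linear":[0,0,-0.05],"delta_rot":[0,0,0],"gripper":100},{"linear":[-0.05,0.019,0],"delta_rot":[0,0,0],"gripper":100},{"linear":[-0.05,0.019,0],"delta_rot":[0,0,0],"gripper":100},{"linear":[-0.05,0.019,0],"delta_rot":[0,0,0],"gripper":100},{"linear":[-0.05,0.019,0],"delta_rot":[0,0,0],"gripper":100},{"linear":[-0.05,0.019,0],"delta_rot":[0,0,0],"gripper":100},{"linear":[-0.05,0.019,0],"delta_rot":[0,0,0],"gripper":100}]'
python3 -m crank '[{"linear":[-0.036,0.038,0],"delta_rot":[0,0,0],"gripper":100},{"linear":[-0.036,0.038,0],"delta_rot":[0,0,0],"gripper":100},{"linear":[-0.036,0.038,0],"delta_rot":[0,0,0],"gripper":100},{"linear":[-0.036,0.038,0],"delta_rot":[0,0,0],"gripper":100},{"linear":[-0.036,0.038,0],"delta_rot":[0,0,0],"gripper":100},{"linear":[-0.036,0.038,0],"delta_rot":[0,0,0],"gripper":100},{"linear":[-0.036,0.038,0],"delta_rot":[0,0,0],"gripper":100}]'
python3 -m crank '[{"linear":[0,0.052,0],"delta_rot":[0,0,0],"gripper":100},{"linear":[0,0.052,0],"delta_rot":[0,0,0],"gripper":100},{"linear":[0,0.052,0],"delta_rot":[0,0,0],"gripper":100},{"linear":[0,0.052,0],"delta_rot":[0,0,0],"gripper":100},{"linear":[0,0.052,0],"delta_rot":[0,0,0],"gripper":100},{"linear":[0,0.052,0],"delta_rot":[0,0,0],"gripper":100},{"linear":[0.01,0.044,0.02],"delta_rot":[0,0,0],"gripper":100},{"linear":[0.01,0.044,0.02],"delta_rot":[0,0,0],"gripper":100},{"linear":[0.01,0.044,0.02],"delta_rot":[0,0,0],"gripper":100}]'
python3 - <<'E'
from h import *
s=r.sense();print(s["time_s"],s["joints"].round(1),s["tcp_pos"],s["ee_rot"].round(4))
for n in("wrist","top","scene"): cv2.imwrite(f"pics/{n}1.png",capture(n)["img"])
E
```

```text
time_s: 1.7
tcp_pos: [0.4182, -0.4197, 0.4228]
ee_rot: [[-0.969, -0.247, 0.0], [-0.247, 0.969, -0.0], [-0.0, -0.0, -1.0]]
wrist_force: [0.1, 0.2, -0.1]
gripper_width: 1.0
time_s: 2.58
tcp_pos: [0.596, -0.0993, 0.4228]
ee_rot: [[-0.969, -0.247, 0.001], [-0.247, 0.969, 0.0], [-0.001, -0.0, -1.0]]
wrist_force: [0.5, -0.6, 0.6]
gripper_width: 0.998
time_s: 3.7
tcp_pos: [0.4557, 0.3231, 0.3621]
ee_rot: [[-0.969, -0.247, 0.0], [-0.247, 0.969, 0.0], [-0.0, 0.0, -1.0]]
wrist_force: [0.7, 0.3, 0.4]
gripper_width: 0.999
3.7 [  52.    11.8    5.7    0.   -83.9 -127.6] [0.45570724 0.32312184 0.3621391 ] [[-9.689e-01 -2.474e-01  4.000e-04]
 [-2.474e-01  9.689e-01  4.000e-04]
 [-5.000e-04  3.000e-04 -1.000e+00]]
```

View pics/wrist1.png

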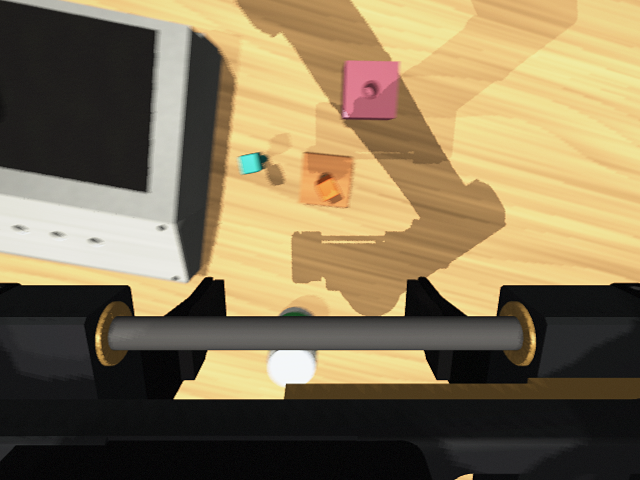

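Wrist view: the orange handle is at (328,186) in the wooden block, turquoise at (250,163), till at left. I will extract the handle's yaw and the block's corners.

```bash
python3 - <<'E'
from h import *
c=capture("wrist");im=c["img"]
cr=im[140:220,285:365];cv2.imwrite("pics/w1z.png",cv2.resize(cr,(600,600),interpolation=cv2.INTER_CUBIC))
h=cv2.cvtColor(cr,cv2.COLOR_BGR2HSV);print(h[47,43],h[20,25],h[60,30])
E
```

```text
[ 16 173 242] [ 13 160 199] [ 15 150 237]
```

View pics/w1z.png

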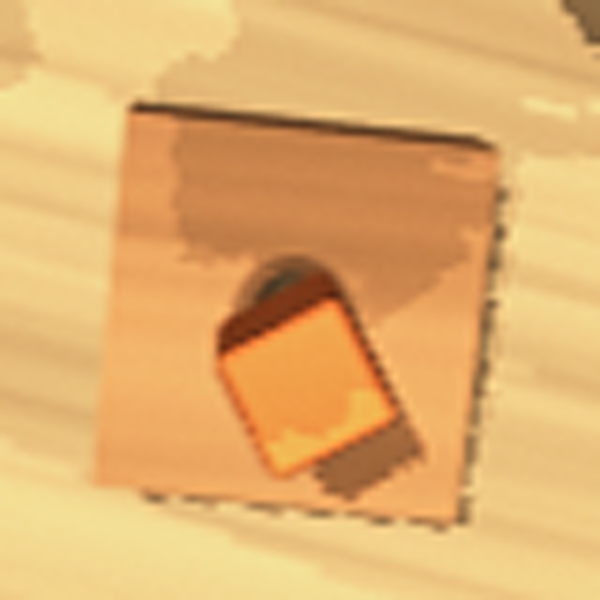

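Handle top corners at about (220,355), (340,297), (400,418), (275,478); block corners at about (130,108), (497,148), (462,523), (95,483).

```bash
python3 - <<'E'
from h import *
c=capture("wrist");T=capture("top");S=capture("scene")
f=lambda x,y:(285+x/7.5-.43,140+y/7.5-.43)
H=np.array([plane(c,*f(*q),.14) for q in[(220,355),(340,297),(400,418),(275,478)]])
B=np.array([plane(c,*f(*q),.05) for q in[(130,110),(497,150),(460,520),(95,483)]])
for Q in(H,B):
    e=np.roll(Q,-1,0)-Q;print(Q.mean(0),np.linalg.norm(e,axis=1),np.degrees(np.arctan2(e[:,1],e[:,0]))%90)
print(proj(c,[.4316,.326,.14]))
R=r.sense()["ee_rot"];print(np.degrees(np.arctan2(R[1,0],R[0,0])),c["world_from_camera"])
E
```

```text
[0.43333561 0.32832801 0.14      ] [0.0185759  0.01899442 0.01955795 0.01905781] [40.11318855 41.47879436 40.29316252 38.52176516]
[0.43375933 0.32853815 0.05      ] [0.06252042 0.06373508 0.06442826 0.06395893] [ 8.33881038 10.04987655  8.56315426  8.33498465]
(np.float64(324.0210078191184), np.float64(189.08343616419327))
-165.74953713279 [[-0.24861575  0.93278328  0.26097043  0.38531554]
 [ 0.9686008   0.23987894  0.06534974  0.30508526]
 [-0.00164417  0.26902315 -0.96313231  0.52473349]
 [ 0.          0.          0.          1.        ]]
```

```bash
cat >> h.py <<'E'
def down(yaw):
    y=np.radians(yaw);x=np.array([np.cos(y),np.sin(y),0]);z=np.array([0,0,-1.]);return np.array([x,np.cross(z,x),z]).T
E
python3 - <<'E'
from h import *
plan([((.4325,.327,.21),down(220.1))])
E
```

```text
n 3 rot/row [ 1.000e-04  6.000e-04 -1.504e-01] tot lin(start frame) [0.0228 0.0115 0.1535]
   lin [0.0076 0.0038 0.0512]
   lin [0.0069 0.0049 0.0512]
   lin [0.0061 0.0059 0.0512]
```

```bash
python3 -m crank '[{"linear":[0.0076,0.0038,0.05],"delta_rot":[0,0,-0.15],"gripper":100},{"linear":[0.007,0.005,0.05],"delta_rot":[0,0,-0.15],"gripper":100},{"linear":[0.006,0.006,0.05],"delta_rot":[0,0,-0.15],"gripper":100},{"linear":[0,0,0],"delta_rot":[0,0,0],"gripper":100},{"linear":[0,0,0],"delta_rot":[0,0,0],"gripper":100}]'
python3 - <<'E'
from h import *
c=capture("wrist");cv2.imwrite("pics/w2.png",c["img"]);print(c["world_from_camera"],proj(c,[.4325,.327,.14]),r.sense()["joints"].round(1))
E
```

```text
time_s: 4.68
tcp_pos: [0.4336, 0.3283, 0.2153]
ee_rot: [[-0.767, -0.642, 0.004], [-0.642, 0.767, 0.003], [-0.005, -0.0, -1.0]]
wrist_force: [-0.5, 0.0, 0.2]
gripper_width: 0.999
[[-0.64195735  0.73728421  0.2104822   0.37687622]
 [ 0.76673948  0.617706    0.17478518  0.28145576]
 [-0.00114977  0.27358964 -0.96184582  0.37725673]
 [ 0.          0.          0.          1.        ]] (np.float64(314.35426521922733), np.float64(247.82720812179713)) [ 5.430e+01  1.430e+01 -1.190e+01  1.000e-01 -6.350e+01 -1.043e+02]
```

View pics/w2.png

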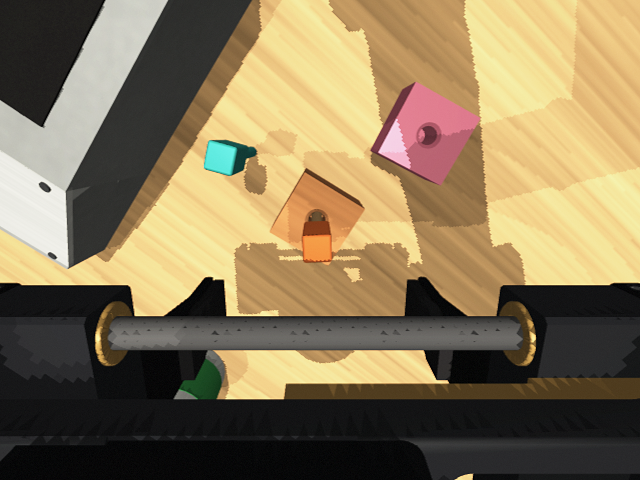

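The handle is square to the jaws at (317,247), nearly on the jaws' centre line.

```bash
python3 - <<'E'
from h import *
c=capture("wrist");p=plane(c,317,247.5,.14);print(p)
s=r.sense();print(s["tcp_pos"],s["ee_rot"].T@(np.array([p[0],p[1],.099])-s["tcp_pos"]))
E
```

```text
[0.43131981 0.32870858 0.14      ]
[0.43339262 0.32860368 0.21551731] [0.00218539 0.00134068 0.11650759]
```

```bash
python3 -m crank '[{"linear":[0.0015,0.001,0.03],"delta_rot":[0,0,0],"gripper":100},{"linear":[0,0,0.03],"delta_rot":[0,0,0],"gripper":100},{"linear":[0,0,0.03],"delta_rot":[0,0,0],"gripper":100},{"linear":[0,0,0.0265],"delta_rot":[0,0,0],"gripper":100},{"linear":[0,0,0],"delta_rot":[0,0,0],"gripper":100}]'
python3 -m crank '[{"linear":[0,0,0],"delta_rot":[0,0,0],"gripper":0},{"linear":[0,0,0],"delta_rot":[0,0,0],"gripper":0},{"linear":[0,0,0],"delta_rot":[0,0,0],"gripper":0},{"linear":[0,0,0],"delta_rot":[0,0,0],"gripper":0},{"linear":[0,0,0],"delta_rot":[0,0,0],"gripper":0},{"linear":[0,0,0],"delta_rot":[0,0,0],"gripper":0},{"linear":[0,0,0],"delta_rot":[0,0,0],"gripper":0}]'
```

```text
time_s: 5.4
tcp_pos: [0.4301, 0.3273, 0.096]
ee_rot: [[-0.766, -0.643, -0.001], [-0.643, 0.766, -0.001], [0.001, -0.0, -1.0]]
wrist_force: [-0.1, -0.1, 0.8]
gripper_width: 1.0
time_s: 6.28
tcp_pos: [0.4299, 0.3274, 0.096]
ee_rot: [[-0.765, -0.644, -0.0], [-0.644, 0.765, -0.0], [0.0, -0.0, -1.0]]
wrist_force: [-0.2, 0.5, 0.1]
gripper_width: 0.289
```

```bash
python3 -m crank '[{"linear":[0,0,0],"delta_rot":[0,0,0],"gripper":0},{"linear":[0,0,0],"delta_rot":[0,0,0],"gripper":0},{"linear":[0,0,0],"delta_rot":[0,0,0],"gripper":0},{"linear":[0,0,0],"delta_rot":[0,0,0],"gripper":0}]'; python3 - <<'E'
from h import *
for n in("wrist","scene"): cv2.imwrite(f"pics/{n}3.png",capture(n)["img"])
E
```

```text
time_s: 6.78
tcp_pos: [0.4299, 0.3273, 0.096]
ee_rot: [[-0.765, -0.644, -0.0], [-0.644, 0.765, -0.0], [0.0, -0.0, -1.0]]
wrist_force: [0.8, 0.3, -0.9]
gripper_width: 0.231
```

View pics/wrist3.png

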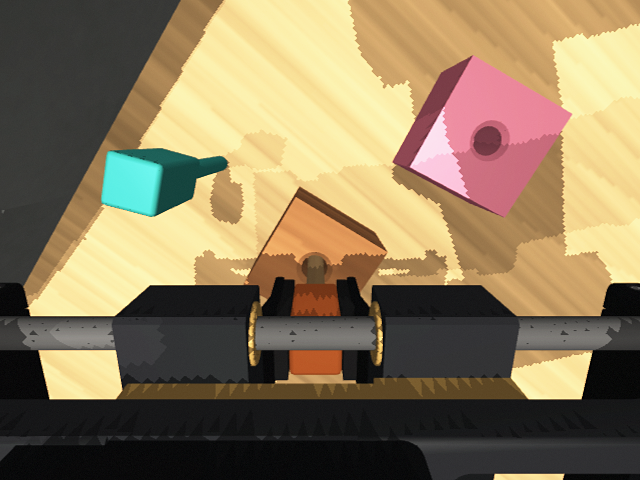

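The dowel is gripped (opening 20 mm) and aligned between the pads. I lift it and swing to the tilted pre-insert pose.

```bash
cat >> h.py <<'E'
ph=np.radians(4.0);a=np.array([np.cos(ph),np.sin(ph),0]);k=np.array([0,0,1.]);c35,s35=np.cos(np.radians(35)),np.sin(np.radians(35))
n=s35*a+c35*k;e=-c35*a+s35*k;yp=np.cross(n,e)
Rh=np.array([e,np.cross(-n,e),-n]).T
O=np.array([.5697,.0258,.0940])
E
python3 - <<'E'
from h import *
R=r.sense()["ee_rot"]
plan([((.43,.3273,.33),None),((.62,.12,.36),Rh),(O+n*(.086+.06),None)])
print(Rh.round(3),O+n*.146)
E
```

```text
n 4 rot/row [0. 0. 0.] tot lin(start frame) [-1.00e-04 -1.00e-04 -2.34e-01]
   lin [-0.     -0.     -0.0585]
n 6 rot/row [-0.0321  0.0984  0.1017] tot lin(start frame) [-0.0118 -0.281  -0.03  ]
   lin [-0.002  -0.0468 -0.005 ]
   lin [-0.0061 -0.0462 -0.0069]
   lin [-0.01   -0.0451 -0.0092]
   lin [-0.0135 -0.0436 -0.0117]
   lin [-0.0165 -0.0417 -0.0146]
   lin [-0.0191 -0.0393 -0.0176]
n 3 rot/row [0. 0. 0.] tot lin(start frame) [-0.1061 -0.0905  0.1044]
   lin [-0.0354 -0.0302  0.0348]
[[-0.817 -0.07  -0.572]
 [-0.057  0.998 -0.04 ]
 [ 0.574  0.    -0.819]] [0.65323817 0.03164156 0.2135962 ]
```

```bash
python3 -m crank '[{"linear":[0,0,-0.03],"delta_rot":[0,0,0],"gripper":0},{"linear":[0,0,-0.03],"delta_rot":[0,0,0],"gripper":0},{"linear":[0,0,-0.06],"delta_rot":[0,0,0],"gripper":0},{"linear":[0,0,-0.06],"delta_rot":[0,0,0],"gripper":0},{"linear":[0,0,-0.054],"delta_rot":[0,0,0],"gripper":0}]'
python3 -m crank '[{"linear":[-0.002,-0.047,-0.005],"delta_rot":[-0.032,0.098,0.102],"gripper":0},{"linear":[-0.006,-0.046,-0.007],"delta_rot":[-0.032,0.098,0.102],"gripper":0},{"linear":[-0.01,-0.045,-0.009],"delta_rot":[-0.032,0.098,0.102],"gripper":0},{"linear":[-0.0135,-0.0435,-0.012],"delta_rot":[-0.032,0.098,0.102],"gripper":0},{"linear":[-0.0165,-0.042,-0.0145],"delta_rot":[-0.032,0.098,0.102],"gripper":0},{"linear":[-0.019,-0.039,-0.0175],"delta_rot":[-0.032,0.098,0.102],"gripper":0},{"linear":[0,0,0],"delta_rot":[0,0,0],"gripper":0},{"linear":[0,0,0],"delta_rot":[0,0,0],"gripper":0}]'
python3 - <<'E'
from h import *
s=r.sense();print(s["joints"].round(1));
plan([(O+n*(.086+.05),Rh)])
for m in("wrist","scene","top"): cv2.imwrite(f"pics/{m}4.png",capture(m)["img"])
E
```

```text
time_s: 7.5
tcp_pos: [0.4297, 0.3272, 0.3324]
ee_rot: [[-0.765, -0.644, 0.001], [-0.644, 0.765, 0.001], [-0.001, 0.0, -1.0]]
wrist_force: [0.7, 0.6, -1.0]
gripper_width: 0.23
time_s: 8.5
tcp_pos: [0.6198, 0.12, 0.3591]
ee_rot: [[-0.818, -0.068, -0.571], [-0.055, 0.998, -0.039], [0.573, -0.001, -0.82]]
wrist_force: [-0.1, -1.0, 0.1]
gripper_width: 0.227
[  20.6   40.6   48.2  -12.5 -130.6 -112.1]
n 3 rot/row [ 0.0002  0.0003 -0.0007] tot lin(start frame) [-0.1058 -0.0903  0.1136]
   lin [-0.0353 -0.0301  0.0379]
   lin [-0.0353 -0.0301  0.0379]
   lin [-0.0353 -0.0301  0.0379]
```

View pics/scene4.png

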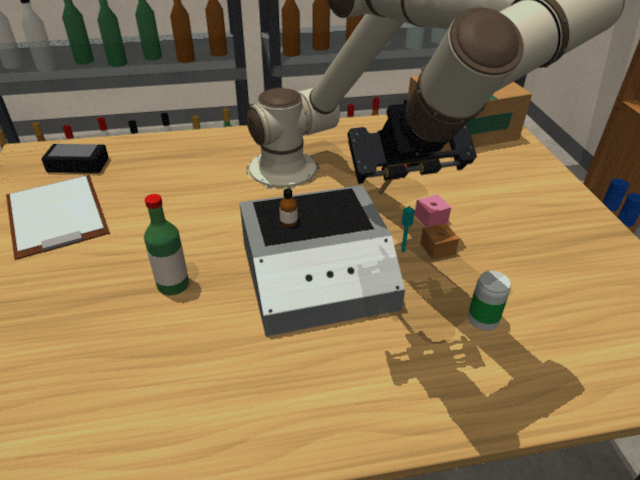

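View pics/wrist4.png

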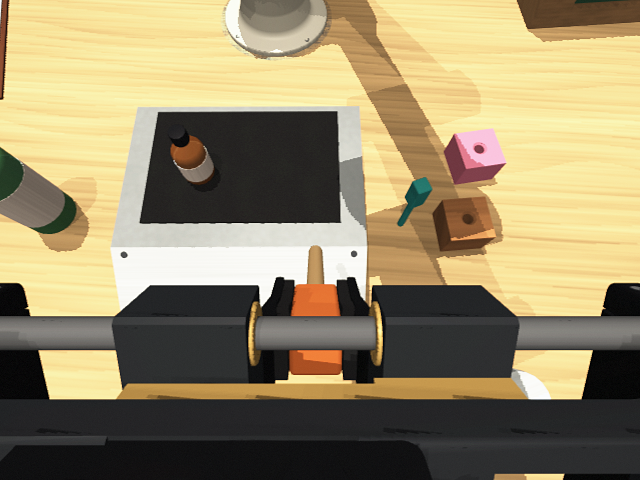

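The dowel is held straight (shank tip at wrist (316,247)) and the arm is well clear. On to the pre-insert pose.

```bash
python3 -m crank '[{"linear":[-0.035,-0.03,0.038],"delta_rot":[0,0,0],"gripper":0},{"linear":[-0.035,-0.03,0.038],"delta_rot":[0,0,0],"gripper":0},{"linear":[-0.035,-0.03,0.038],"delta_rot":[0,0,0],"gripper":0},{"linear":[0,0,0],"delta_rot":[0,0,0],"gripper":0},{"linear":[0,0,0],"delta_rot":[0,0,0],"gripper":0}]'
python3 - <<'E'
from h import *
s=r.sense();print(s["joints"].round(1));
plan([(O+n*(.086+.05),Rh)])
for m in("wrist","scene","top"):
    c=capture(m);cv2.imwrite(f"pics/{m}5.png",c["img"]);print(m,proj(c,s["tcp_pos"]+s["ee_rot"][:,2]*.086),proj(c,O))
    u,v=proj(c,O);u,v=int(u),int(v)
    if m!="wrist": cv2.imwrite(f"pics/{m}5z.png",cv2.resize(c["img"][v-60:v+40,u-50:u+50],(600,600),interpolation=cv2.INTER_CUBIC));print(u-50,v-60)
E
```

```text
time_s: 9.28
tcp_pos: [0.6467, 0.0327, 0.2094]
ee_rot: [[-0.821, -0.07, -0.567], [-0.057, 0.998, -0.04], [0.568, -0.0, -0.823]]
wrist_force: [-0.6, -1.0, -0.3]
gripper_width: 0.226
[  14.3   44.6   33.    -6.3 -112.6 -100.9]
n 1 rot/row [-0.0002  0.0064 -0.0003] tot lin(start frame) [-0.0029 -0.0015  0.0029]
   lin [-0.0029 -0.0015  0.0029]
wrist (np.float64(314.0856471467926), np.float64(246.80222980846168)) (np.float64(312.5119812497833), np.float64(231.44227284634144))
scene (np.float64(334.07795664282065), np.float64(266.87308064270496)) (np.float64(329.09472404990424), np.float64(273.8135378706296))
279 213
top (np.float64(304.59225757071255), np.float64(200.59680244306753)) (np.float64(306.1468987747812), np.float64(216.60598735081183))
256 156
```

View pics/scene5z.png

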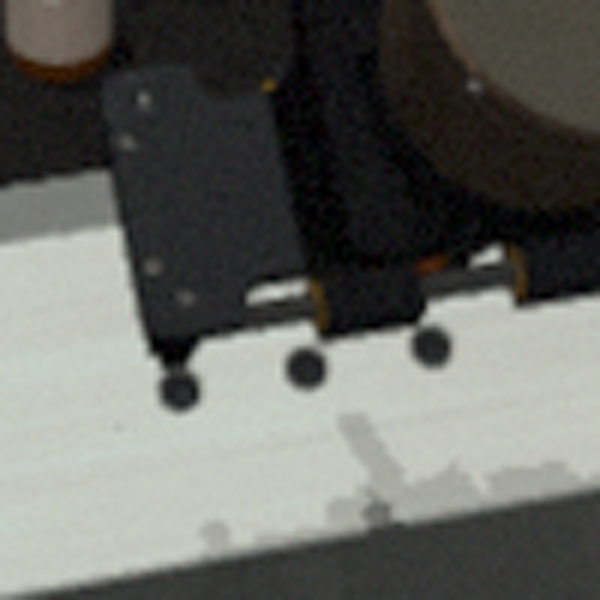

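View pics/top5z.png

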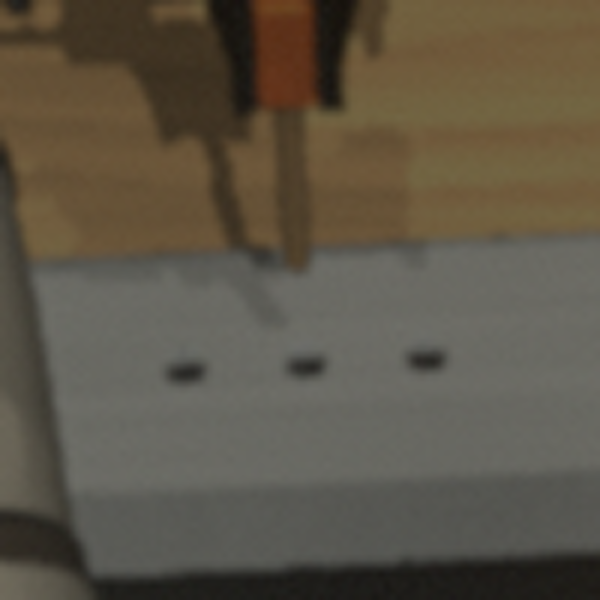

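View pics/wrist5.png

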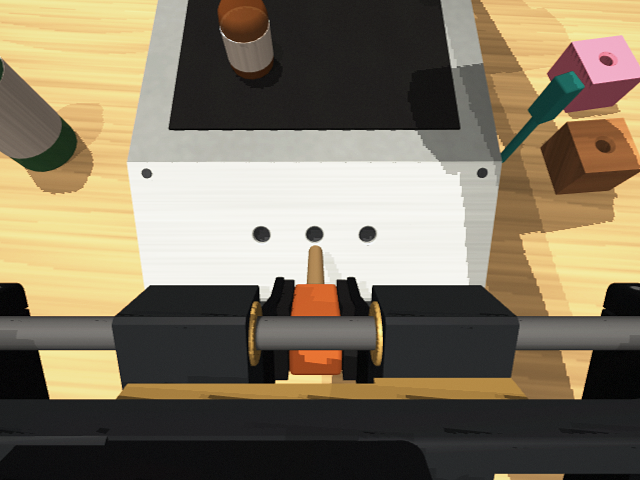

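Wrist view: holes at (261,234), (314,234), (367,234), dowel tip at (316,247). I include this third view in the triangulation.

```bash
python3 - <<'E'
from h import *
S=capture("scene");T=capture("top");c=capture("wrist")
cv2.imwrite("pics/w5z.png",cv2.resize(c["img"][215:295,275:355],(600,600),interpolation=cv2.INTER_CUBIC))
g=cv2.cvtColor(c["img"],cv2.COLOR_BGR2GRAY)[215:250,240:390];m=(g<110).astype(np.uint8)
nn,l,st,ce=cv2.connectedComponentsWithStats(m)
W=[tuple(ce[i]+[240,215]) for i in range(1,nn) if 100<st[i,4]<600];W.sort();print(W)
hs=[(308.48,277.54),(329.62,273.89),(350.41,270.28)];ht=[(326.62,215.70),(306.67,216.75),(286.6,217.71)]
for a_,b_,w in zip(hs,ht,W):
    x=tri(ray(S,*a_),ray(T,*b_),ray(c,*w));y=tri(ray(T,*b_),ray(c,*w));print(x[0].round(4),np.round(x[1],4),y[0].round(4),np.round(y[1],4))
E
```

```text
[(np.float64(260.76119402985074), np.float64(233.1592039800995)), (np.float64(313.7910447761194), np.float64(233.1044776119403)), (np.float64(366.72058823529414), np.float64(233.05392156862746))]
[ 0.5733 -0.0187  0.0932] [0.0009 0.0015 0.0013] [ 0.5731 -0.0194  0.0892] [0.0009 0.0009]
[0.5701 0.0262 0.0932] [0.0009 0.0017 0.0014] [0.57   0.0259 0.0896] [0.0012 0.0012]
[0.5671 0.0712 0.0936] [0.0008 0.0017 0.0014] [0.567  0.0711 0.0908] [0.0014 0.0014]
```

View pics/w5z.png

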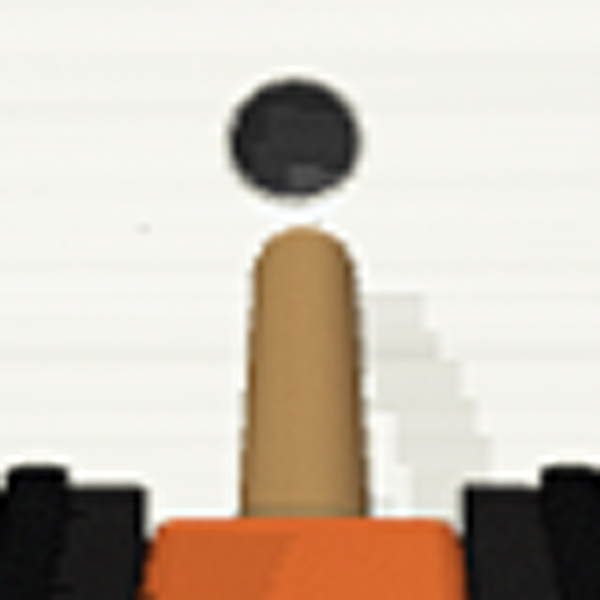

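```bash
sed -i 's/^O=.*/O=np.array([.5699,.026,.0938])/' h.py; python3 -m crank '[{"linear":[-0.003,-0.001,0.012],"delta_rot":[0,0.006,0],"gripper":0},{"linear":[0,0,0.012],"delta_rot":[0,0,0],"gripper":0},{"linear":[0,0,0.012],"delta_rot":[0,0,0],"gripper":0},{"linear":[0,0,0],"delta_rot":[0,0,0],"gripper":0},{"linear":[0,0,0],"delta_rot":[0,0,0],"gripper":0}]'
python3 - <<'E'
from h import *
s=r.sense();plan([(O+n*(.086+.0),Rh)]);print(s["wrist_force"])
c=capture("wrist");T=capture("top")
cv2.imwrite("pics/w6z.png",cv2.resize(c["img"][215:295,275:355],(600,600),interpolation=cv2.INTER_CUBIC))
cv2.imwrite("pics/t6z.png",cv2.resize(T["img"][156:256,256:356],(600,600),interpolation=cv2.INTER_CUBIC))
E
```

```text
time_s: 10.2
tcp_pos: [0.6285, 0.0294, 0.1756]
ee_rot: [[-0.815, -0.068, -0.575], [-0.055, 0.998, -0.04], [0.576, -0.0, -0.817]]
wrist_force: [-0.1, 0.4, -0.9]
gripper_width: 0.23
n 1 rot/row [ 0.0007 -0.0036 -0.0017] tot lin(start frame) [0.0012 0.0007 0.0147]
   lin [0.0012 0.0007 0.0147]
[-0.08672163  0.40286307 -0.87615199]
```

View pics/w6z.png

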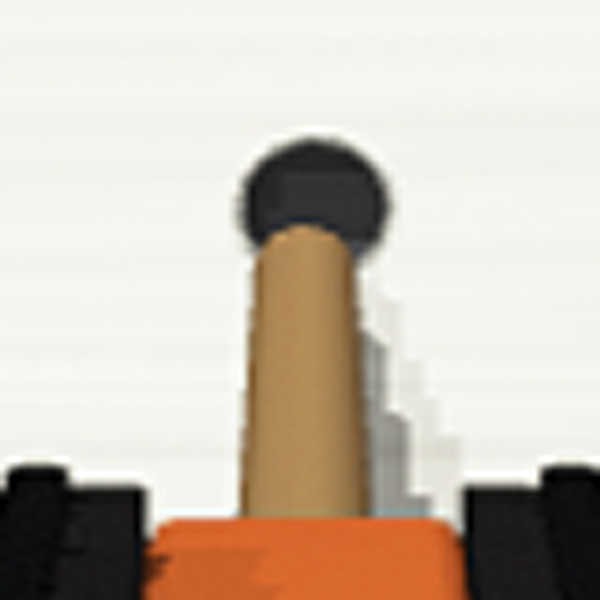

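View pics/t6z.png

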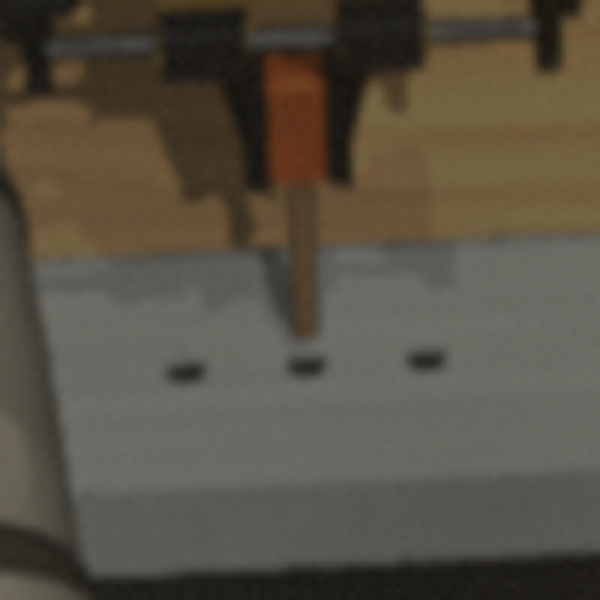

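Wrist zoom: hole centre (315,198), tip (303,228), about 1 mm off to the side and 1–2 mm down the slope. I correct that and ease in.

```bash
python3 -m crank '[{"linear":[0.0018,0.001,0.004],"delta_rot":[0,-0.003,-0.001],"gripper":0},{"linear":[0,0,0.004],"delta_rot":[0,0,0],"gripper":0},{"linear":[0,0,0.002],"delta_rot":[0,0,0],"gripper":0},{"linear":[0,0,0],"delta_rot":[0,0,0],"gripper":0}]'
python3 - <<'E'
from h import *
s=r.sense();plan([(O+n*(.086+.0),Rh)]);print(s["wrist_force"])
c=capture("wrist")
cv2.imwrite("pics/w7z.png",cv2.resize(c["img"][215:295,275:355],(600,600),interpolation=cv2.INTER_CUBIC))
E
```

```text
time_s: 10.8
tcp_pos: [0.6209, 0.03, 0.1683]
ee_rot: [[-0.817, -0.069, -0.573], [-0.056, 0.998, -0.039], [0.574, 0.0, -0.819]]
wrist_force: [-0.5, 0.3, -1.0]
gripper_width: 0.229
n 1 rot/row [ 0.0008 -0.0011 -0.0006] tot lin(start frame) [-0.0008 -0.0004  0.0044]
   lin [-0.0008 -0.0004  0.0044]
[-0.4868139   0.26044922 -1.03583551]
```

View pics/w7z.png

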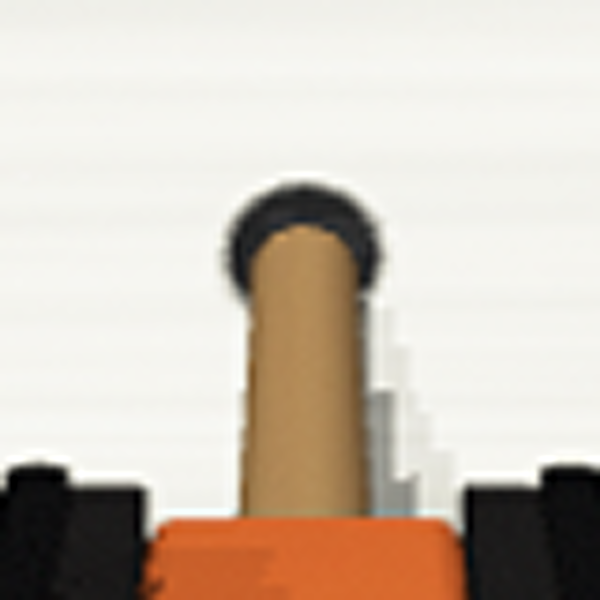

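The tip is centred in the hole. I insert in small steps, watching the force.

```bash
python3 -m crank '[{"linear":[0,0,0.003],"delta_rot":[0,0,0],"gripper":0},{"linear":[0,0,0.003],"delta_rot":[0,0,0],"gripper":0}]'
python3 -m crank '[{"linear":[0,0,0.003],"delta_rot":[0,0,0],"gripper":0},{"linear":[0,0,0.003],"delta_rot":[0,0,0],"gripper":0},{"linear":[0,0,0],"delta_rot":[0,0,0],"gripper":0}]'
python3 - <<'E'
from h import *
s=r.sense();plan([(O+n*(.086-.014),Rh)]);print(s["wrist_force"],s["wrist_force"]@n)
E
```

```text
time_s: 11.1
tcp_pos: [0.6175, 0.0298, 0.1633]
ee_rot: [[-0.817, -0.069, -0.573], [-0.057, 0.998, -0.039], [0.574, 0.0, -0.819]]
wrist_force: [0.5, -0.4, -0.2]
gripper_width: 0.226
time_s: 11.48
tcp_pos: [0.614, 0.0295, 0.1584]
ee_rot: [[-0.816, -0.069, -0.573], [-0.056, 0.998, -0.039], [0.575, 0.0, -0.818]]
wrist_force: [0.1, -0.7, -0.4]
gripper_width: 0.227
n 1 rot/row [ 0.0009 -0.0013 -0.0006] tot lin(start frame) [-0.0008 -0.0004  0.0063]
   lin [-0.0008 -0.0004  0.0063]
[ 0.10883118 -0.65958528 -0.42956349] -0.3159973220573643
```

Free motion to about 8 mm deep. Now 1.5 mm steps.

```bash
for i in 1; do :; done; python3 -m crank '[{"linear":[0,0,0.0015],"delta_rot":[0,0,0],"gripper":0},{"linear":[0,0,0.0015],"delta_rot":[0,0,0],"gripper":0},{"linear":[0,0,0],"delta_rot":[0,0,0],"gripper":0}]'
python3 -m crank '[{"linear":[0,0,0.0015],"delta_rot":[0,0,0],"gripper":0},{"linear":[0,0,0],"delta_rot":[0,0,0],"gripper":0}]'
python3 -m crank '[{"linear":[0,0,0.0015],"delta_rot":[0,0,0],"gripper":0},{"linear":[0,0,0],"delta_rot":[0,0,0],"gripper":0}]'
python3 - <<'E'
from h import *
s=r.sense();plan([(O+n*(.086-.014),Rh)]);print(s["wrist_force"],s["wrist_force"]@n)
E
```

```text
time_s: 11.85
tcp_pos: [0.6124, 0.0294, 0.156]
ee_rot: [[-0.817, -0.069, -0.573], [-0.056, 0.998, -0.039], [0.574, 0.0, -0.819]]
wrist_force: [-0.0, -0.2, -0.8]
gripper_width: 0.228
time_s: 12.1
tcp_pos: [0.6119, 0.0293, 0.1552]
ee_rot: [[-0.817, -0.069, -0.572], [-0.057, 0.998, -0.039], [0.573, 0.0, -0.819]]
wrist_force: [1.0, 0.2, 1.1]
gripper_width: 0.229
time_s: 12.35
tcp_pos: [0.6115, 0.0293, 0.1549]
ee_rot: [[-0.818, -0.069, -0.571], [-0.057, 0.998, -0.04], [0.572, 0.0, -0.82]]
wrist_force: [2.8, 1.6, 4.2]
gripper_width: 0.232
n 1 rot/row [ 0.0003  0.0019 -0.0004] tot lin(start frame) [-0.0008 -0.0004  0.002 ]
   lin [-0.0008 -0.0004  0.002 ]
[2.83254807 1.62543217 4.24554841] 5.16350947192666
```

```bash
python3 -m crank '[{"linear":[0,0,0.0015],"delta_rot":[0,0,0],"gripper":0},{"linear":[0,0,0],"delta_rot":[0,0,0],"gripper":0}]'
python3 -m crank '[{"linear":[0,0,0.0015],"delta_rot":[0,0,0],"gripper":0},{"linear":[0,0,0],"delta_rot":[0,0,0],"gripper":0}]'
python3 - <<'E'
from h import *
s=r.sense();plan([(O+n*(.086-.014),Rh)]);print(s["wrist_force"],s["wrist_force"]@n)
E
```

```text
time_s: 12.6
tcp_pos: [0.6107, 0.0292, 0.1537]
ee_rot: [[-0.818, -0.069, -0.571], [-0.057, 0.998, -0.04], [0.572, 0.0, -0.82]]
wrist_force: [2.4, 0.4, 5.6]
gripper_width: 0.226
time_s: 12.85
tcp_pos: [0.61, 0.0292, 0.1527]
ee_rot: [[-0.819, -0.069, -0.57], [-0.057, 0.998, -0.04], [0.571, -0.0, -0.821]]
wrist_force: [3.2, 0.5, 7.0]
gripper_width: 0.224
n 1 rot/row [ 0.0002  0.0025 -0.0004] tot lin(start frame) [-0.0009 -0.0004 -0.0007]
   lin [-0.0009 -0.0004 -0.0007]
[3.15217497 0.52727795 7.03640485] 7.588591216081803
```

It is yielding (2.7 mm for 2.4 N), which is the springy catch. Continuing gently.

```bash
python3 -m crank '[{"linear":[0,0,0.0015],"delta_rot":[0,0,0],"gripper":0},{"linear":[0,0,0],"delta_rot":[0,0,0],"gripper":0}]'
python3 -m crank '[{"linear":[0,0,0.0015],"delta_rot":[0,0,0],"gripper":0},{"linear":[0,0,0],"delta_rot":[0,0,0],"gripper":0}]'
python3 - <<'E'
from h import *
s=r.sense();plan([(O+n*(.086-.014),Rh)]);print(s["wrist_force"],s["wrist_force"]@n)
E
```

```text
time_s: 13.1
tcp_pos: [0.6092, 0.0291, 0.1517]
ee_rot: [[-0.819, -0.069, -0.57], [-0.057, 0.998, -0.04], [0.571, 0.0, -0.821]]
wrist_force: [3.3, 1.6, 6.2]
gripper_width: 0.227
time_s: 13.35
tcp_pos: [0.6085, 0.0291, 0.1507]
ee_rot: [[-0.819, -0.07, -0.57], [-0.057, 0.998, -0.04], [0.571, -0.0, -0.821]]
wrist_force: [3.8, 1.3, 7.8]
gripper_width: 0.228
n 1 rot/row [ 0.0001  0.0033 -0.0002] tot lin(start frame) [-0.0009 -0.0004 -0.0032]
   lin [-0.0009 -0.0004 -0.0032]
[3.81601202 1.29058432 7.75128659] 8.584562234239465
```

```bash
python3 -m crank '[{"linear":[0,0,0.0015],"delta_rot":[0,0,0],"gripper":0},{"linear":[0,0,0],"delta_rot":[0,0,0],"gripper":0}]'
python3 -m crank '[{"linear":[0,0,0.0015],"delta_rot":[0,0,0],"gripper":0},{"linear":[0,0,0],"delta_rot":[0,0,0],"gripper":0}]'
python3 - <<'E'
from h import *
s=r.sense();plan([(O+n*(.086-.014),Rh)]);print(s["wrist_force"],s["wrist_force"]@n)
T=capture("top");cv2.imwrite("pics/t8.png",T["img"])
E
```

```text
time_s: 13.6
tcp_pos: [0.6078, 0.029, 0.1496]
ee_rot: [[-0.819, -0.07, -0.569], [-0.057, 0.998, -0.04], [0.571, -0.0, -0.821]]
wrist_force: [4.8, 0.8, 8.3]
gripper_width: 0.226
time_s: 13.85
tcp_pos: [0.6072, 0.029, 0.1488]
ee_rot: [[-0.82, -0.07, -0.568], [-0.057, 0.998, -0.04], [0.57, -0.0, -0.822]]
wrist_force: [6.0, 3.3, 10.2]
gripper_width: 0.231
n 1 rot/row [-0.0002  0.0046 -0.    ] tot lin(start frame) [-0.0009 -0.0004 -0.0054]
   lin [-0.0009 -0.0004 -0.0054]
[ 6.00451884  3.27849177 10.20021195] 11.922360106284048
```

View pics/t8.png

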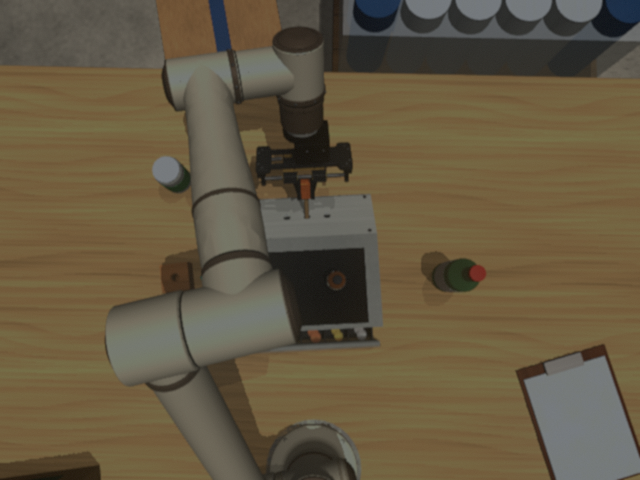

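The drawer has sprung open: coins are visible at (337,335) and its front edge at row 344. I hold briefly and look again.

```bash
python3 -m crank '[{"linear":[0,0,0],"delta_rot":[0,0,0],"gripper":0},{"linear":[0,0,0],"delta_rot":[0,0,0],"gripper":0},{"linear":[0,0,0],"delta_rot":[0,0,0],"gripper":0},{"linear":[0,0,0],"delta_rot":[0,0,0],"gripper":0}]'
python3 -m crank '[{"linear":[0,0,-0.006],"delta_rot":[0,0,0],"gripper":0},{"linear":[0,0,-0.006],"delta_rot":[0,0,0],"gripper":0},{"linear":[0,0,-0.012],"delta_rot":[0,0,0],"gripper":0},{"linear":[0,0,-0.02],"delta_rot":[0,0,0],"gripper":0},{"linear":[0,0,-0.02],"delta_rot":[0,0,0],"gripper":0},{"linear":[0,0,-0.02],"delta_rot":[0,0,0],"gripper":0},{"linear":[0,0,0],"delta_rot":[0,0,0],"gripper":0}]'
python3 - <<'E'
from h import *
T=capture("top");cv2.imwrite("pics/t9.png",T["img"]);c=capture("wrist");cv2.imwrite("pics/w9.png",c["img"])
for z in(.05,.1):
  print(plane(T,340,345,z))
plan([((.62,.12,.36),None),((.43,.3273,.34),down(220.1))]);print(r.sense()["joints"].round(1))
E
```

```text
time_s: 14.4
tcp_pos: [0.6073, 0.029, 0.1489]
ee_rot: [[-0.82, -0.07, -0.568], [-0.057, 0.998, -0.04], [0.57, -0.0, -0.822]]
wrist_force: [5.3, 2.2, 8.8]
gripper_width: 0.232
time_s: 15.28
tcp_pos: [0.6545, 0.0322, 0.2151]
ee_rot: [[-0.818, -0.068, -0.572], [-0.056, 0.998, -0.039], [0.573, 0.001, -0.82]]
wrist_force: [0.3, 0.1, -1.3]
gripper_width: 0.225
[ 0.28387852 -0.05649716  0.05      ]
[ 0.28871091 -0.05368885  0.1       ]
n 3 rot/row [0. 0. 0.] tot lin(start frame) [ 0.1063  0.0899 -0.1037]
   lin [ 0.0354  0.03   -0.0346]
n 6 rot/row [ 0.0324 -0.0988 -0.1018] tot lin(start frame) [0.1317 0.2198 0.1175]
   lin [0.022  0.0366 0.0196]
   lin [0.0199 0.0393 0.0163]
   lin [0.0172 0.0417 0.0131]
   lin [0.014  0.0437 0.0102]
   lin [0.0103 0.0452 0.0076]
   lin [0.0063 0.0463 0.0053]
[  14.1   45.5   35.4   -6.4 -114.5 -101. ]
```

View pics/t9.png

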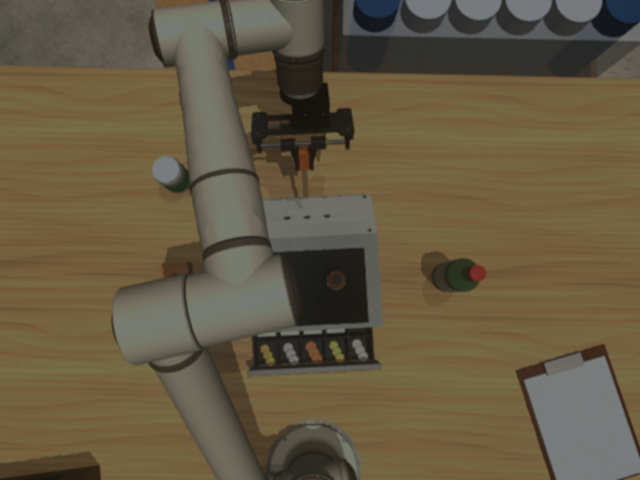

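View pics/w9.png

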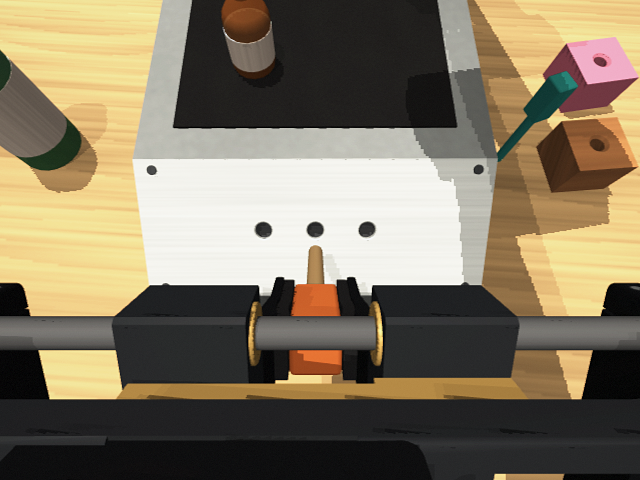

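The drawer is fully open (front at row 367, five coin bins visible). I return by the reverse path.

```bash
python3 -m crank '[{"linear":[0.035,0.03,-0.035],"delta_rot":[0,0,0],"gripper":0},{"linear":[0.035,0.03,-0.035],"delta_rot":[0,0,0],"gripper":0},{"linear":[0.035,0.03,-0.035],"delta_rot":[0,0,0],"gripper":0},{"linear":[0.022,0.0365,0.0195],"delta_rot":[0.032,-0.099,-0.102],"gripper":0},{"linear":[0.02,0.0395,0.0165],"delta_rot":[0.032,-0.099,-0.102],"gripper":0},{"linear":[0.017,0.0415,0.013],"delta_rot":[0.032,-0.099,-0.102],"gripper":0},{"linear":[0.014,0.0435,0.01],"delta_rot":[0.032,-0.099,-0.102],"gripper":0},{"linear":[0.0105,0.045,0.0075],"delta_rot":[0.032,-0.099,-0.102],"gripper":0},{"linear":[0.0065,0.0465,0.0055],"delta_rot":[0.032,-0.099,-0.102],"gripper":0},{"linear":[0,0,0],"delta_rot":[0,0,0],"gripper":0}]'
python3 - <<'E'
from h import *
plan([((.4300,.3273,.20),down(220.1))])
c=capture("wrist");cv2.imwrite("pics/w10.png",c["img"])
E
```

```text
time_s: 16.62
tcp_pos: [0.4274, 0.3272, 0.3405]
ee_rot: [[-0.76, -0.65, 0.001], [-0.65, 0.76, 0.002], [-0.002, 0.001, -1.0]]
wrist_force: [0.9, -0.7, 0.3]
gripper_width: 0.226
n 3 rot/row [0.0002 0.0006 0.0024] tot lin(start frame) [-0.0018 -0.0017  0.1406]
   lin [-0.0006 -0.0006  0.0469]
   lin [-0.0006 -0.0005  0.0469]
   lin [-0.0007 -0.0005  0.0468]
```

View pics/w10.png

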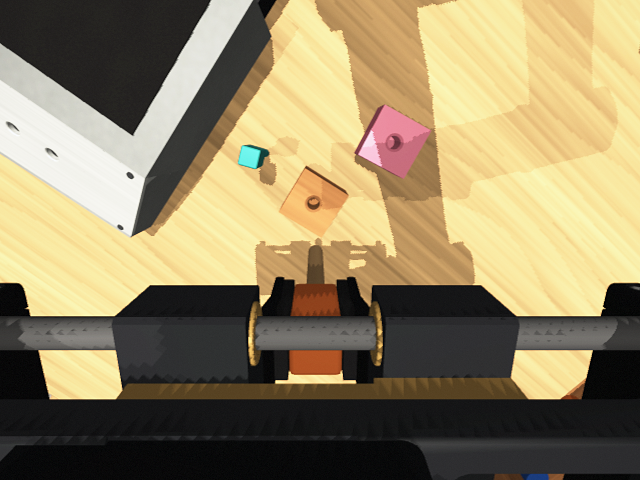

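```bash
python3 -m crank '[{"linear":[-0.002,-0.0015,0.05],"delta_rot":[0,0.002,0.007],"gripper":0},{"linear":[0,0,0.05],"delta_rot":[0,0,0],"gripper":0},{"linear":[0,0,0.05],"delta_rot":[0,0,0],"gripper":0},{"linear":[0,0,0.037],"delta_rot":[0,0,0],"gripper":0},{"linear":[0,0,0],"delta_rot":[0,0,0],"gripper":0},{"linear":[0,0,0],"delta_rot":[0,0,0],"gripper":0}]'
python3 - <<'E'
from h import *
plan([((.4300,.3273,.0965),down(220.1))])
c=capture("wrist");print(proj(c,[.432,.327,.05]));cv2.imwrite("pics/w11z.png",cv2.resize(c["img"][205:295,270:360],(600,600),interpolation=cv2.INTER_CUBIC))
E
```

```text
time_s: 17.42
tcp_pos: [0.4359, 0.3277, 0.1554]
ee_rot: [[-0.77, -0.638, 0.003], [-0.638, 0.77, 0.002], [-0.004, 0.0, -1.0]]
wrist_force: [0.3, 0.8, -0.4]
gripper_width: 0.223
n 1 rot/row [ 0.0001  0.0035 -0.0074] tot lin(start frame) [0.005  0.0035 0.0589]
   lin [0.005  0.0035 0.0589]
(np.float64(317.3617392721408), np.float64(234.2151776506157))
```

View pics/w11z.png

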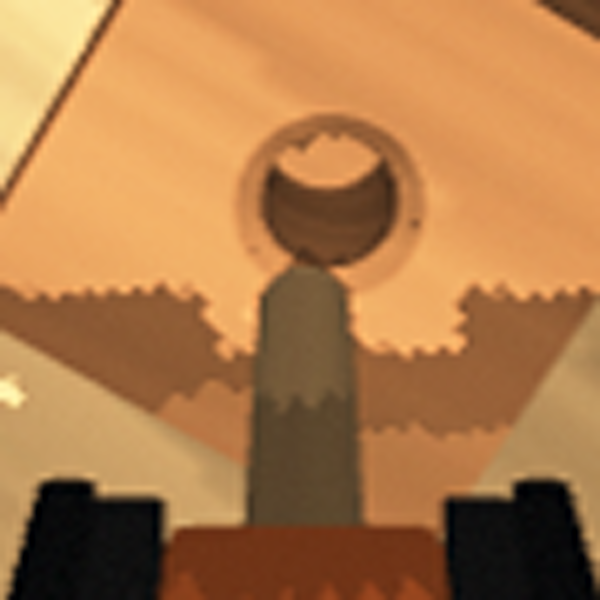

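The hole is at zoom (332,200) and the tip at (305,265), about 3 mm off to the side, which agrees with the recorded grasp position. I correct and look again just above the mouth.

```bash
python3 -m crank '[{"linear":[0.005,0.003,0.006],"delta_rot":[0,0.0035,-0.007],"gripper":0},{"linear":[0,0,0.006],"delta_rot":[0,0,0],"gripper":0},{"linear":[0,0,0],"delta_rot":[0,0,0],"gripper":0},{"linear":[0,0,0],"delta_rot":[0,0,0],"gripper":0}]'
python3 - <<'E'
from h import *
plan([((.4300,.3273,.0965),down(220.1))])
c=capture("wrist");cv2.imwrite("pics/w12z.png",cv2.resize(c["img"][205:295,270:360],(600,600),interpolation=cv2.INTER_CUBIC))
E
```

```text
time_s: 17.98
tcp_pos: [0.4287, 0.3267, 0.1423]
ee_rot: [[-0.764, -0.645, -0.001], [-0.645, 0.764, -0.001], [0.002, 0.0, -1.0]]
wrist_force: [0.4, 0.1, -0.1]
gripper_width: 0.228
n 1 rot/row [ 0.0004 -0.0016  0.0008] tot lin(start frame) [-0.0015 -0.0003  0.0458]
   lin [-0.0015 -0.0003  0.0458]
```

View pics/w12z.png

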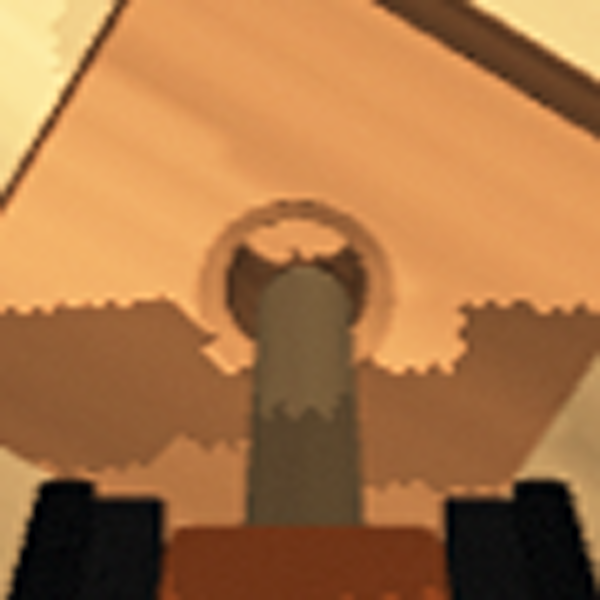

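Aligned over the mouth. Lowering.

```bash
python3 -m crank '[{"linear":[-0.0007,-0.0005,0.006],"delta_rot":[0,-0.0015,0],"gripper":0},{"linear":[0,0,0.007],"delta_rot":[0,0,0],"gripper":0},{"linear":[0,0,0],"delta_rot":[0,0,0],"gripper":0}]'
python3 -m crank '[{"linear":[0,0,0.01],"delta_rot":[0,0,0],"gripper":0},{"linear":[0,0,0.01],"delta_rot":[0,0,0],"gripper":0},{"linear":[0,0,0],"delta_rot":[0,0,0],"gripper":0}]'
python3 -m crank '[{"linear":[0,0,0.006],"delta_rot":[0,0,0],"gripper":0},{"linear":[0,0,0.003],"delta_rot":[0,0,0],"gripper":0},{"linear":[0,0,0],"delta_rot":[0,0,0],"gripper":0},{"linear":[0,0,0],"delta_rot":[0,0,0],"gripper":0}]'
```

```text
time_s: 18.4
tcp_pos: [0.4291, 0.326, 0.1282]
ee_rot: [[-0.765, -0.644, -0.002], [-0.644, 0.765, -0.002], [0.003, 0.0, -1.0]]
wrist_force: [0.2, -0.3, -0.2]
gripper_width: 0.229
time_s: 18.77
tcp_pos: [0.4289, 0.3259, 0.1079]
ee_rot: [[-0.765, -0.644, -0.002], [-0.644, 0.765, -0.002], [0.003, -0.0, -1.0]]
wrist_force: [-0.1, -1.0, -0.9]
gripper_width: 0.232
time_s: 19.27
tcp_pos: [0.4296, 0.3267, 0.1003]
ee_rot: [[-0.765, -0.645, -0.0], [-0.645, 0.765, 0.0], [0.0, 0.0, -1.0]]
wrist_force: [-0.0, 0.4, -0.6]
gripper_width: 0.227
```

```bash
python3 -m crank '[{"linear":[0,0,0.002],"delta_rot":[0,0,0],"gripper":0},{"linear":[0,0,0.0015],"delta_rot":[0,0,0],"gripper":0},{"linear":[0,0,0],"delta_rot":[0,0,0],"gripper":0}]'
python3 -m crank '[{"linear":[0,0,0],"delta_rot":[0,0,0],"gripper":100},{"linear":[0,0,0],"delta_rot":[0,0,0],"gripper":100},{"linear":[0,0,0],"delta_rot":[0,0,0],"gripper":100},{"linear":[0,0,0],"delta_rot":[0,0,0],"gripper":100},{"linear":[0,0,0],"delta_rot":[0,0,0],"gripper":100},{"linear":[0,0,0],"delta_rot":[0,0,0],"gripper":100},{"linear":[0,0,0],"delta_rot":[0,0,0],"gripper":100},{"linear":[0,0,0],"delta_rot":[0,0,0],"gripper":100}]'
python3 - <<'E'
from h import *
cv2.imwrite("pics/w13.png",capture("wrist")["img"])
E
```

```text
time_s: 19.65
tcp_pos: [0.4294, 0.3265, 0.0965]
ee_rot: [[-0.765, -0.645, -0.001], [-0.645, 0.765, -0.0], [0.001, 0.0, -1.0]]
wrist_force: [-0.2, 0.4, -0.3]
gripper_width: 0.226
time_s: 20.65
tcp_pos: [0.4295, 0.3265, 0.0967]
ee_rot: [[-0.765, -0.645, -0.001], [-0.645, 0.765, 0.0], [0.001, 0.0, -1.0]]
wrist_force: [0.6, -0.2, 0.2]
gripper_width: 0.981
```

View pics/w13.png

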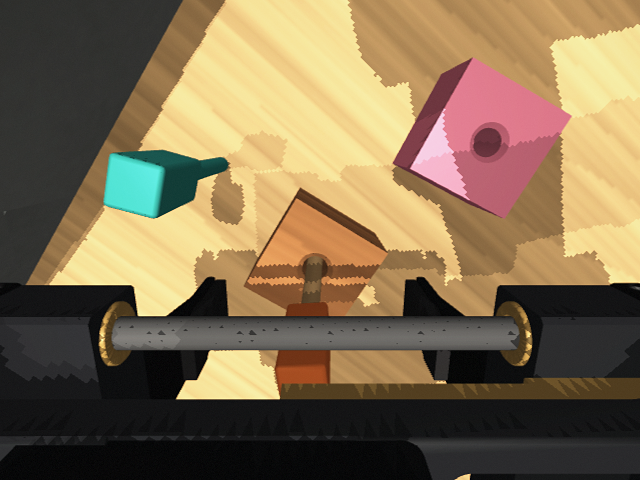

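Released: the dowel stands in the hole, leaning slightly, with fingers clear on both sides. I back straight up.

```bash
python3 -m crank '[{"linear":[0,0,-0.02],"delta_rot":[0,0,0],"gripper":100},{"linear":[0,0,-0.03],"delta_rot":[0,0,0],"gripper":100},{"linear":[0,0,-0.05],"delta_rot":[0,0,0],"gripper":100},{"linear":[0,0,-0.05],"delta_rot":[0,0,0],"gripper":100},{"linear":[0,0,-0.05],"delta_rot":[0,0,0],"gripper":100},{"linear":[0,0,0],"delta_rot":[0,0,0],"gripper":100},{"linear":[0,0,0],"delta_rot":[0,0,0],"gripper":100},{"linear":[0,0,0],"delta_rot":[0,0,0],"gripper":100},{"linear":[0,0,0],"delta_rot":[0,0,0],"gripper":100}]'
python3 - <<'E'
from h import *
for m in("wrist","scene","top"):
    cv2.imwrite(f"pics/{m}14.png",capture(m)["img"])
E
```

```text
time_s: 21.82
tcp_pos: [0.4294, 0.3262, 0.2955]
ee_rot: [[-0.765, -0.645, -0.002], [-0.645, 0.765, -0.002], [0.003, -0.0, -1.0]]
wrist_force: [0.2, 0.5, 0.6]
gripper_width: 0.995
```

View pics/wrist14.png

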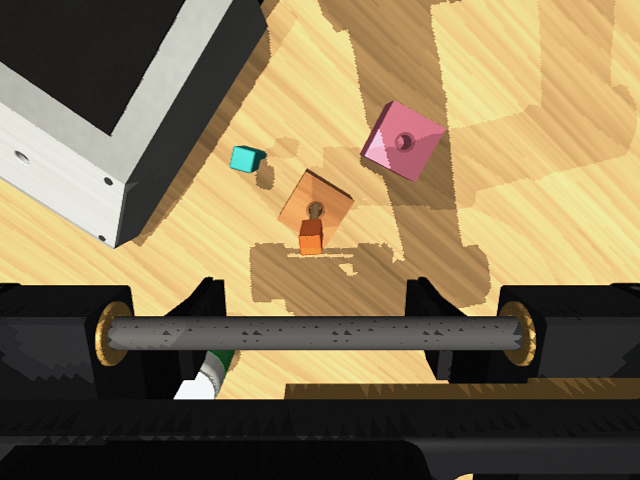

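View pics/scene14.png

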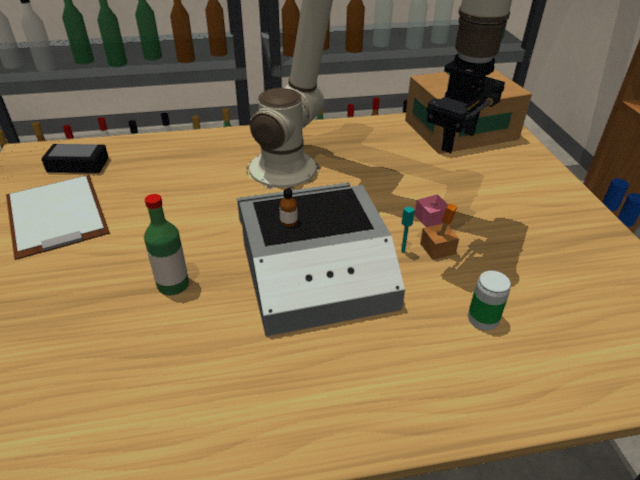

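View pics/top14.png

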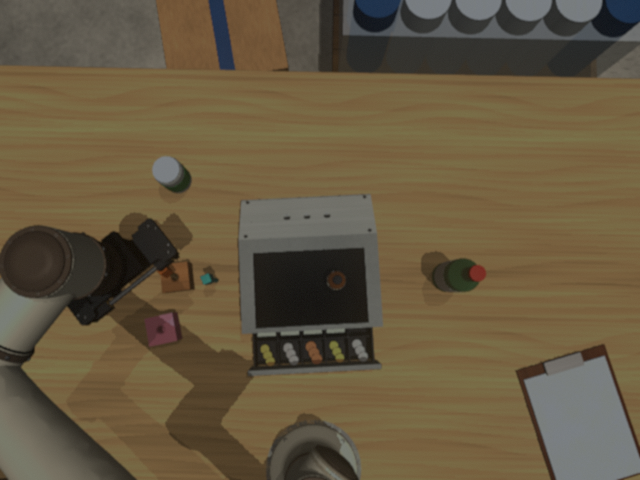

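The drawer is out, and the bottles and can are unmoved. I quantify the dowel's lean before handing in.

```bash
python3 - <<'E'
from h import *
c=capture("wrist");S=capture("scene");T=capture("top")
cv2.imwrite("pics/w15z.png",cv2.resize(c["img"][180:270,270:360],(600,600),interpolation=cv2.INTER_CUBIC))
cv2.imwrite("pics/s15z.png",cv2.resize(S["img"][180:280,390:490],(600,600),interpolation=cv2.INTER_CUBIC))
p1=plane(T,315,371,.05);p0=plane(T,310,331,.13);print("drawer front",p1,p0)
E
```

```text
drawer front [ 0.22522628 -0.00095744  0.05      ] [0.31956156 0.01199144 0.13      ]
```

View pics/w15z.png

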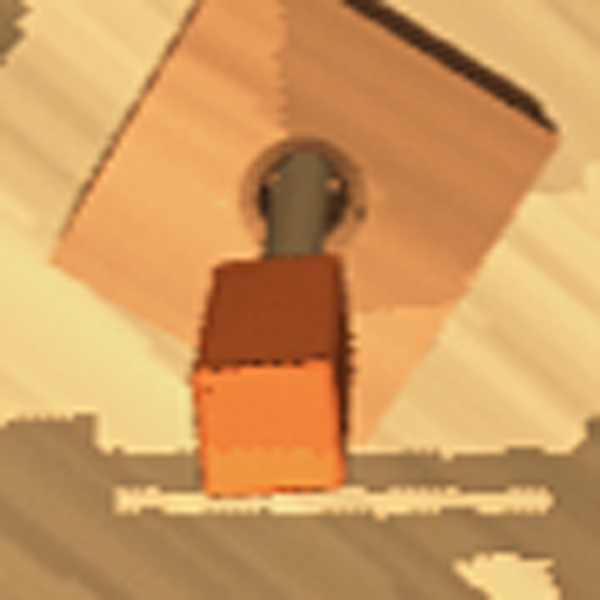

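View pics/s15z.png

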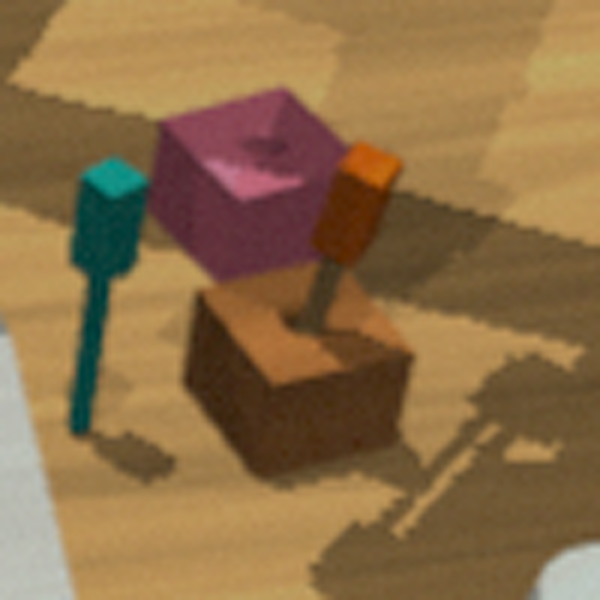

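```bash
python3 - <<'E'
from h import *
c=capture("wrist");S=capture("scene")
p,res=tri(ray(c,270+270/6.667,180+427/6.667),ray(S,390+372/6-.4,180+167/6-.4));print(p,res)
for ax in((.4316,.326),(.4337,.3285)):
    print(np.hypot(p[0]-ax[0],p[1]-ax[1]))
E
```

```text
[0.44674301 0.33533278 0.13698383] [np.float64(0.0006512925734035427), np.float64(0.0006512925734036102)]
0.017787957292869222
0.014724364296887341
```

The lean is the geometric maximum the hole allows, about 0.16 rad against a limit of 0.25. The handle-top height of 137 mm shows the nose is on the hole's floor. Handing in.

```bash
python3 - <<'E'
from station import workorder,r
print(r.sense()["time_s"],workorder.finish_job())
E
```

```text
the job is handed in; nothing more can be done
22.225 None
```

The drawer is open and the orange dowel is back in the wooden stand, released. I handed the job in at about 22 s; it reports no verdict.

- **Catch:** I tried the middle hole first, and its face yielded. The force along the dowel was about 8 to 12 N over the last few millimetres, well under 30 N, and the drawer sprang open.
- **Drawer:** in the top view its front is about 94 mm ahead of the till's front edge, against the 70 mm needed.
- **Dowel:** its nose rests on the floor of the stand's hole. The handle top measured 137 mm high and 15–18 mm off the stand's axis. That is a lean of about 0.16 rad, the most the loose hole allows, against the 0.25 limit.
- **Surroundings:** the wine bottle, miniature and can look unmoved in the last pictures. The open hand is about 0.15 m above the dowel, touching nothing.
- **Disagreement:** the cameras differed by 1 to 3 mm on where the stand and holes were. I corrected for this by eye, using the wrist camera, before each insertion.

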